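# Roll a chromatography column into its V cradle

## Robot

A 6-joint arm with a two-finger parallel gripper is mounted at the origin on a cart in front of the work surface, level with it; the furniture and walls round the work are solid. World frame = base frame: x ahead of the robot, y to its left, z up, the work surface at z = 0. Lengths are in mm, angles in rad, forces in N, time in s.
With the tool pointing down it reaches from about 250 to 800 mm from the base axis. Payload 8.5 kg.
Tool frame: the origin (TCP) lies on the mounting face of the last link; the fingertips stand 173 mm ahead of it and the grasp point (between the pads) lies 155 mm ahead of it; z points along the fingers, y is the line along which they close (so a half turn about z gives the same grasp; the last joint's range is limited). The gripper opens to 85 mm and grips with 20 to 120 N. Pads are 22 mm wide; open, the fingers measure 114 mm over their backs; the gripper's body (76 mm by 85 mm) begins 54 mm behind the grasp point. The pads swing forward as they close: fully open they stand 13 mm farther back than shut.
Start: joints at [-1.22, 0.238, -0.013, 1.319, 0, 1.571], TCP at [180.405, -493.003, 404.676] pointing down, gripper open.
Joint ranges: [-2.66, 2.66], [-1.03, 1.9], [-1.14, 1.46], [-1.82, 2.27], [-1.45, 1.34], [-3.14, 3.14]. Speed limits (rad/s): [2.22, 2.22, 2.79, 3.14, 3.14, 3.14].

## Interface

Orientations are given as a 3x3 rotation matrix whose columns are the frame's x, y, z axes.
In Python, from station import telemetry, grab_frame, r gives the robot as it stands. The module is installed in compiled form; this text tells all that it offers.
- The arm moves only by the shell command python3 -m jog 'ROWS' [FORCE]. ROWS is JSON, one flat list of numbers, 7 for each row, row after row: the shift along the tool's x, y, z in cm, then the turn, a rotation vector about the tool's x, y, z in rad, then the finger opening in cm, from 0 to 8.54. In form: [tx, ty, tz, ax, ay, az, jaw, tx, ty, tz, ax, ay, az, jaw, ...]. A call has 1 to 5 rows; each row shifts and turns the commanded pose from where the row before left it, along the tool's axes as they then stand; what a row does not reach is not made up. A row lasts 1/8 s, in which the tool goes at most 62.5 mm and 10.7 degrees, less where a joint would pass 70% of its speed; a pose out of reach is approached as far as the arm can. A call with a gripper value outside its range is refused whole. The fingers move at their own pace and stop on an object; FORCE is the grip in N (left out, the last holds). Time passes only in rows, so rows that do not move let the fingers close. It gives the time, the measured TCP pose, the force, the opening and the grip force at its end, in the units of the state.
- telemetry.get_state(): the state, without advancing time (a new reading comes with each control period).
- grab_frame(name): name is "scene" or "side" or "wrist"; returns a dict with "frame" (480x640x3 uint8, red, green, blue), "K" (3x3 intrinsics, pixels), "rvec" (rotation vector, rad) and "tvec" (3), from world to camera coordinates, as OpenCV has them; the wrist camera has in their place "tool_from_camera" (4x4, takes a point from camera to tool coordinates, whose origin is the TCP and whose axes are the flange's). Camera axes: x right, y down, z forward; pixel columns grow to the right and rows downward; lengths in mm; the calibration is good to about 2 mm. The wrist camera is an equidistant fisheye: a pixel r from the principal point sees the ray r / f radians off the axis. A picture is of the moment at which its call begins: read the wrist's pose just before it. There is no depth.
- r.close_job(): hands the job in; it is judged then, once.
The state is a dict: "time": time; "joints": joint angles; "joint_vel": joint speeds; "tau": joint torques, N m; "ee_pos": TCP position; "orientation": TCP orientation; "wrist_force": force on the tool from outside, world axes, zero at the start; "moment": the same for the moment, N m; "grip_width": finger opening in mm; "grasp_force": force on a finger pad.
Only numpy, scipy, OpenCV 4.12 (cv2) and the standard library are available. Lean on these libraries where they do the work, as an engineer would, in place of code of your own. Each camera call takes 0.05 s, during which the arm holds its last target. There are 200 camera calls.

## Task

Roll the steel chromatography column across the bench by pushing on its side, up the cradle's ramp and into the V, and push it along the V by its end until it sits home against the end stop. Just push it with the fingers: do not pick it up or carry it. Leave the pots, the stopper and the marker where they are.

Things in the scene. Friction and masses are not known exactly. Their poses are not given: they have to be found in the camera images.
- column: Loose polished steel cylinder, 44 mm diameter, with a black 34 mm plug standing 6 mm out of each end: 160 mm overall, 0.3 to 0.55 kg. Origin at its middle on its axis, 22 mm above the bench as it lies; x is the cylinder axis, y and z turn as it rolls (z starts up). Slippery (friction about 0.4); rolls easily. It lies on the cradle's ramp (-y) side, within 0.08 rad of parallel to the V.
- cradle: Fixed blue V cradle with bare metal V faces, 145 mm long (x -72.5 to +72.5 mm). Origin at bench level below the V's bottom line; x along the V toward the end stop, y away from the ramp, z up. The ramp, as long as the V, starts on the bench at y = -76 mm. The 120-degree V has its bottom 2 mm high at y = 0; its far face rises to 24 mm at y = +38 mm, backing block to +52 mm. At -x the V is open.
- lip (a point): Middle of the lip between ramp and V: in the cradle's frame x = 0, y = -12, z = 9 mm. The ramp rises evenly to it (8 degrees), and from it the V's near face falls to the bottom line.
- stop_face (a point): Point on the face of the end stop where the column's end plug meets it: in the cradle's frame x = +72.5, y = 0, z = 27 mm. The stop is an upright blue block 12 mm thick, 46 mm high, y from -14 to +52 mm.
- seat (a point): Where the column's middle is when the column lies home: in the cradle's frame at x = -7.5, y = 0, z = +27.4 mm; axes as the cradle's. With the column home its free end stands 15 mm out of the open end of the V.
- pot_red: Bystander: white sample pot with a red screw cap, 49 mm across, 60 mm high. Its origin is the centre of its underside, on the worktop.
- pot_yellow: Bystander: white sample pot with a yellow screw cap, 48 mm across, 56 mm high. Its origin is the centre of its underside, on the worktop.
- stopper: Bystander: brown rubber stopper, 30 mm across, 26 mm high. Its origin is the centre of its underside, on the worktop.
- marker: Bystander: white marker pen with a black cap, lying, 134 mm long (along its x axis), 16 mm high. Its origin is the centre of its underside, on the worktop.
Not all that is in view belongs to the job. What is shaped like the column but red is not meant.

How it is judged:
By the outcome, as a careful person would: the job done as asked, in the order asked, and still so for the second after the job is handed in, with the robot touching nothing.
It also fails if it takes over 54 s, if anything falls off the work surface, if the arm or the gripper's body presses on something with over 40 N, if the wrist force passes 120 N, or if a joint passes its speed limit or range.

## Working session

There is one attempt and no reset: what is moved stays moved. The work goes in short steps, Python scripts to look and compute and a shell command to move; the robot and the scene stay as the last step left them, time stands still between calls to the robot, and variables do not carry over. Pictures are saved under pics/ and viewed, at most 10 in all, crops included, and the job is handed in when it is done.

```bash
mkdir -p pics; cat > h.py <<'E'
import numpy as np, cv2
from station import telemetry, grab_frame, r
def cam(n):
    g=grab_frame(n); return g
def ray(g,u,v):
    K=np.array(g["K"]);R,_=cv2.Rodrigues(np.array(g["rvec"],float));t=np.array(g["tvec"],float).ravel()
    d=R.T@np.linalg.inv(K)@np.array([u,v,1.]);return -R.T@t,d
def onz(g,u,v,z):
    o,d=ray(g,u,v);return o+d*(z-o[2])/d[2]
def proj(g,p):
    return cv2.projectPoints(np.array(p,float).reshape(-1,1,3),np.array(g["rvec"],float),np.array(g["tvec"],float),np.array(g["K"],float),None)[0].reshape(-1,2)
E
python3 - <<'E'
from h import *
import pickle
s=telemetry.get_state();print(s['time'],s['ee_pos'],np.round(s['orientation'],3).tolist())
for n in("scene","side"):
    g=cam(n);cv2.imwrite(f'pics/{n}0.png',g['frame'][...,::-1]);pickle.dump(g,open(n+'.pkl','wb'))
E
```

```text
0.0 [ 180.35463899 -492.85767756  404.07774715] [[0.939, 0.344, -0.0], [0.344, -0.939, 0.001], [0.0, -0.001, -1.0]]
```

View pics/scene0.png

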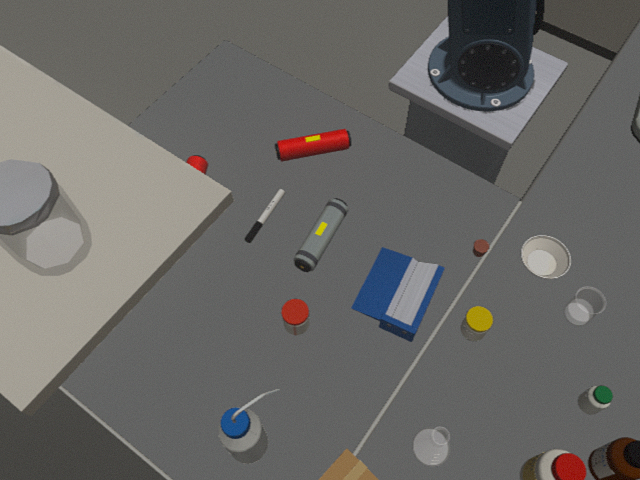

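View pics/side0.png

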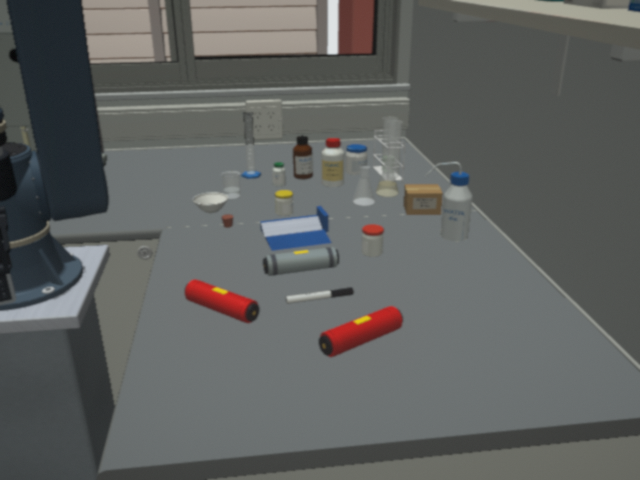

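```bash
python3 - <<'E'
import pickle;from h import *
g=pickle.load(open('scene.pkl','rb'));f=g['frame'][180:350,270:470][...,::-1]
cv2.imwrite('pics/c1.png',cv2.resize(f,(800,680),interpolation=cv2.INTER_CUBIC)[80:])
g2=pickle.load(open('side.pkl','rb'));f=g2['frame'][190:290,240:400][...,::-1]
cv2.imwrite('pics/c2.png',cv2.resize(f,(800,500),interpolation=cv2.INTER_CUBIC))
for n,u,v,z in [('rampA',384,249,0),('rampB',353,306,0),('colA',337,203,22),('colB',306,265,22),('label',321,229,44),('potred',295,322,0)]: print(n,np.round(onz(g,u,v,z),1))
E
```

```text
rampA [532.4  77.1   0. ]
rampB [667.3  95.4   0. ]
colA [510.1 -52.   22. ]
colB [658.  -19.8  22. ]
label [587.8 -35.2  44. ]
potred [755.4  26.3   0. ]
```

View pics/c1.png

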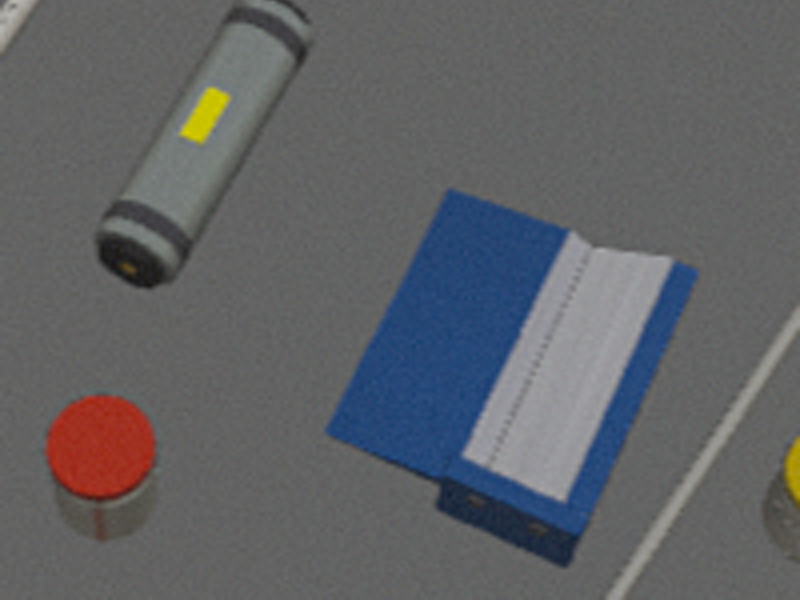

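View pics/c2.png

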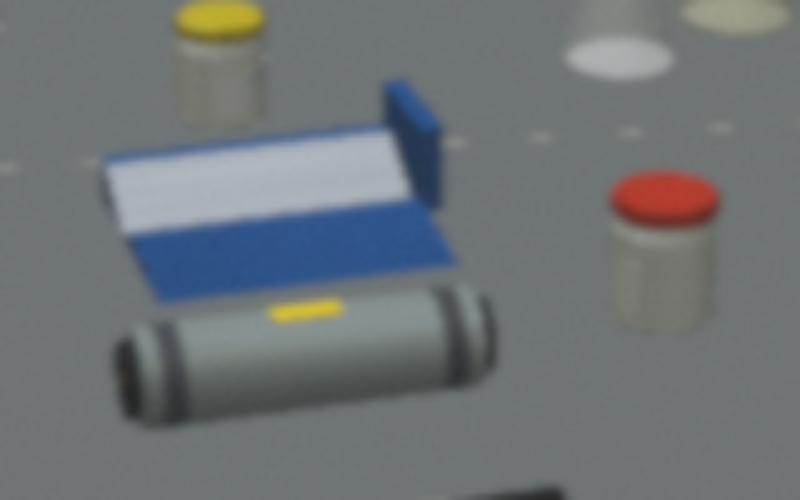

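The scene shows three column-shaped objects: steel grey with black plugs at (322,235), red at (313,144) and red at (197,165). The enlarged crop confirms that the grey one is the column. The cradle is at (400,290), with its ramp to the image left and its stop at the bottom.

```bash
cat >> h.py <<'E'
import json,os
def fr():
    C=json.load(open('cr.json'));return np.array(C[:2]),C[2]
def tocr(p):
    o,a=fr();d=np.array(p[:2])-o;return np.array([d@[np.cos(a),np.sin(a)],d@[-np.sin(a),np.cos(a)]])
E
python3 - <<'E'
import pickle;from h import *
g=pickle.load(open('scene.pkl','rb'));g2=pickle.load(open('side.pkl','rb'))
c1=lambda x,y:(270+x/4-.4,180+(y+80)/4-.4); c2=lambda x,y:(240+x/5-.4,190+y/5-.4)
from scipy.optimize import least_squares
# cradle features: local pt, pixel
L=[(-72.5,-76,0,*c1(450,188)),(72.5,-76,0,*c1(328,432)),(-72.5,0,2,*c1(590,250)),(-72.5,52,24,*c1(696,269)),(-72.5,-12,9,*c1(569,230)),(84.5,52,46,*c1(580,533)),(84.5,-14,46,*c1(440,485))]
P=[]
for x,y,z,u,v in L: P.append(onz(g,u,v,z)[:2])
def tr(q,x,y): return q[:2]+[x*np.cos(q[2])-y*np.sin(q[2]),x*np.sin(q[2])+y*np.cos(q[2])]
res=least_squares(lambda q:np.ravel([tr(q,l[0],l[1])-p for l,p in zip(L,P)]),[590,170,.13],x_scale=[1,1,.01])
print(res.x,np.round(res.fun.reshape(-1,2),1).tolist())
L2=[(-72.5,-76,0,*c2(160,301)),(72.5,-76,0,*c2(457,264)),(-72.5,-12,9,*c2(125,233)),(72.5,-12,9,*c2(415,204))]
P2=[onz(g2,l[3],l[4],l[2])[:2] for l in L2]
print('side resid',np.round([tr(res.x,l[0],l[1])-p for l,p in zip(L2,P2)],1).tolist())
json.dump(res.x.tolist(),open('cr.json','w'))
a=onz(g,*c1(274,24),22);b=onz(g,*c1(142,248),22);e=onz(g,*c1(125,268),22)
d=(b-a)/np.linalg.norm(b-a);print('yaw',np.arctan2(d[1],d[0]),'end',e,tocr(e))
print('label',tocr(onz(g,*c1(206,115),44)),onz(g,*c1(206,115),44),'axispts',tocr(a),tocr(b))
print('label side',tocr(onz(g2,*c2(306,310),44)))
for n,u,v,z in[('mk1',282,192,8),('mk2',249,240,8),('potred',295,311,60),('potyel',479,319,56),('stopper',481,247,13),('redcol1',280,150,22),('redcol2',347,138,22)]:
    p=onz(g,u,v,z);print(n,p.round(),tocr(p).round())
s=telemetry.get_state();print('tool',tocr(s['ee_pos']))
E
```

```text
[5.90289982e+02 1.57037002e+02 1.65527098e-01] [[1.2, -1.0], [2.9, -1.1], [-1.5, -0.3], [-0.8, 1.5], [0.3, 0.7], [1.9, 1.8], [-4.0, -1.6]]
side resid [[0.4, -4.2], [2.0, -0.7], [2.5, 0.3], [4.0, 10.1]]
yaw 0.15044676221443595 end [666.32820874 -25.75628112  22.        ] [  44.87964933 -192.8237887 ]
label [ -35.52246539 -189.63135878] [586.49903512 -35.85552362  44.        ] axispts [-108.90993258 -188.30329736] [  31.93363882 -190.42742675]
label side [ -34.67886848 -189.7132949 ]
mk1 [ 547. -165.    8.] [ -96. -310.]
mk2 [ 674. -148.    8.] [  32. -315.]
potred [755.  30.  60.] [ 142. -152.]
potyel [580. 300.  56.] [ 13. 142.]
stopper [426. 231.  13.] [-150.  100.]
redcol1 [ 472. -227.   22.] [-180. -359.]
redcol2 [ 363. -130.   22.] [-272. -245.]
tool [-511.4194296  -573.49789767]
```

```bash
python3 -m jog '[5.3,-2.3,1.2,0,0,0,6, 5.3,-2.3,1.2,0,0,0,6, 5.3,-2.3,1.2,0,0,0,6, 5.3,-2.3,1.2,0,0,0,6, 5.3,-2.3,1.2,0,0,0,6]'; python3 -m jog '[5.3,-2.3,1.2,0,0,0,6, 5.3,-2.3,1.2,0,0,0,6, 5.3,-2.3,1.2,0,0,0,6, 5.3,-2.3,1.2,0,0,0,6, 5.3,-2.3,1.2,0,0,0,6]'
```

```text
time: 0.72
ee_pos: [390.8, -292.4, 344.2]
orientation: [[0.939, 0.343, -0.0], [0.343, -0.939, 0.0], [-0.0, -0.0, -1.0]]
wrist_force: [1.2, -0.6, 0.4]
grip_width: 59.9
grasp_force: 0.0
time: 1.35
ee_pos: [600.2, -93.3, 284.0]
orientation: [[0.939, 0.344, -0.0], [0.344, -0.939, 0.0], [-0.0, -0.0, -1.0]]
wrist_force: [-0.7, -0.9, 0.2]
grip_width: 59.7
grasp_force: 0.0
```

```bash
python3 -m jog '[0,0,0,0,0,-0.17,6, 0,0,0,0,0,-0.17,6, 0,0,0,0,0,-0.17,6, 0,0,0,0,0,-0.17,6, 0,0,0,0,0,-0.17,6]';  python3 -m jog '[0,0,0,0,0,-0.17,6, 0,0,0,0,0,-0.17,6, 0,0,0,0,0,-0.17,6, 0,0,0,0,0,0,6]'
cat >> h.py <<'E'
def st():
    s=telemetry.get_state();o,a=fr();T=np.array(s['orientation'])
    print('t',s['time'],'ee',np.round(s['ee_pos'],1),'cr',tocr(s['ee_pos']).round(1),'yaw rel',round(np.arctan2(T[1,1],T[0,1])-a,4),'z',T[:,2].round(3),'w',s['grip_width'],'F',np.round(s['wrist_force'],1));return s
E
python3 -c "
from h import *
s=st();print(np.round(s['joints'],2))"
```

```text
time: 1.98
ee_pos: [599.0, -94.8, 284.3]
orientation: [[0.356, 0.934, -0.001], [0.934, -0.356, 0.0], [-0.0, -0.001, -1.0]]
wrist_force: [0.2, -0.9, 1.0]
grip_width: 60.1
grasp_force: 0.0
time: 2.48
ee_pos: [599.0, -94.8, 284.3]
orientation: [[-0.138, 0.99, -0.001], [0.99, 0.138, 0.0], [0.0, -0.001, -1.0]]
wrist_force: [0.6, 0.3, -0.0]
grip_width: 59.9
grasp_force: 0.0
t 2.475 ee [599.  -94.8 284.3] cr [ -32.9 -249.9] yaw rel -0.0267 z [-0.001  0.    -1.   ] w 59.904065505095794 F [ 0.6  0.3 -0. ]
[-0.16  0.44 -0.03  1.1   0.    1.27]
```

```bash
python3 -m jog '[0,0,3.4,0,0,-0.025,6, 0,0,3.4,0,0,0,6, 0,0,3.4,0,0,0,6, 1,0,0,0,0,0,6, 0.6,0,0,0,0,0,6]';python3 -m jog '[0.5,0,0,0,0,0,6, 0.5,0,0,0,0,0,6, 0.5,0,0,0,0,0,6, 0.5,0,0,0,0,0,6, 0.5,0,0,0,0,0,6]'; cat > look.py <<'E'
import sys;from h import *
st();g=cam('scene');cv2.imwrite(f'pics/{sys.argv[1]}.png',cv2.resize(g['frame'][180:350,250:470][...,::-1],(776,600),interpolation=cv2.INTER_CUBIC))
f=cv2.cvtColor(g['frame'],cv2.COLOR_RGB2HSV);m=cv2.inRange(f,(24,150,120),(34,255,255));m[:,400:]=0
for n,cc,ss,ct in [(0,0,0,0)]: pass
n,l,ss,ct=cv2.connectedComponentsWithStats(m)
for i in range(1,n):
    if ss[i,4]>5: print('yellow',ct[i].round(1),ss[i,4],tocr(onz(g,*ct[i],40)).round(1))
E
python3 look.py p1
```

```text
time: 3.1
ee_pos: [596.7, -78.4, 183.7]
orientation: [[-0.163, 0.987, 0.001], [0.987, 0.163, 0.0], [0.0, 0.001, -1.0]]
wrist_force: [0.0, -0.8, -0.1]
grip_width: 59.8
grasp_force: 0.0
time: 3.72
ee_pos: [592.3, -54.1, 182.8]
orientation: [[-0.164, 0.986, -0.0], [0.986, 0.164, 0.0], [0.0, -0.0, -1.0]]
wrist_force: [-0.2, -0.6, -0.1]
grip_width: 60.0
grasp_force: 0.1
t 3.725 ee [592.3 -54.1 182.8] cr [ -32.8 -208.6] yaw rel -0.0006 z [-0.  0. -1.] w 59.96290775726761 F [-0.2 -0.6 -0.1]
yellow [335.4 236.5] 72 [ -33.4 -158.1]
```

View pics/p1.png

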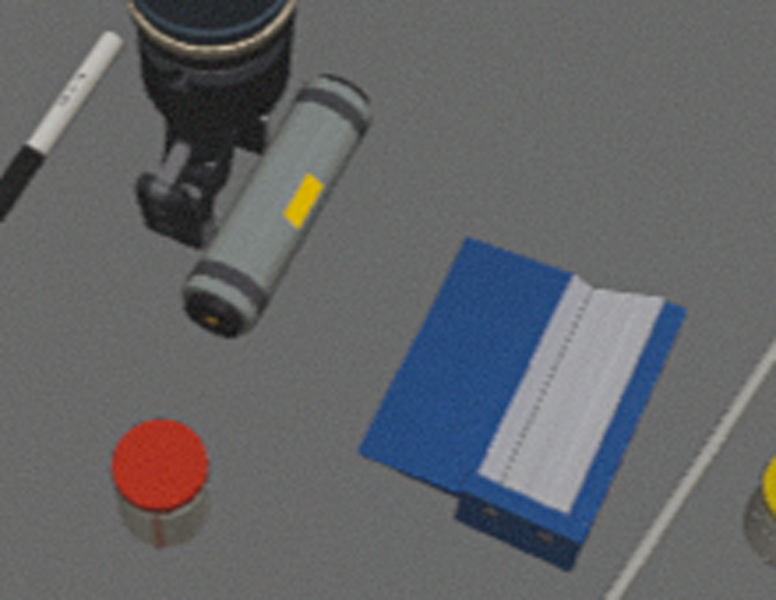

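```bash
python3 -m jog '[0.6,0,0,0,0,0,6, 0.6,0,0,0,0,0,6, 0.6,0,0,0,0,0,6, 0.6,0,0,0,0,0,6, 0.6,0,0,0,0,0,6]'; python3 -m jog '[0.6,0,0,0,0,0,6, 0.6,0,0,0,0,0,6, 0.6,0,0,0,0,0,6, 0.6,0,0,0,0,0,6, 0.6,0,0,0,0,0,6]'; python3 -m jog '[0.6,0,0,0,0,0,6, 0.6,0,0,0,0,0,6, 0.6,0,0,0,0,0,6, 0.6,0,-0.1,0,0,0,6, 0.6,0,-0.1,0,0,0,6]'; python3 look.py p2
```

```text
time: 4.4
ee_pos: [587.3, -24.4, 182.7]
orientation: [[-0.164, 0.986, -0.0], [0.986, 0.164, 0.0], [0.0, -0.0, -1.0]]
wrist_force: [0.3, -1.0, 1.0]
grip_width: 59.9
grasp_force: 0.1
time: 5.03
ee_pos: [582.4, 5.2, 182.7]
orientation: [[-0.164, 0.986, -0.0], [0.986, 0.164, 0.0], [0.0, -0.0, -1.0]]
wrist_force: [0.3, 0.6, 0.3]
grip_width: 60.1
grasp_force: 0.1
time: 5.65
ee_pos: [577.5, 34.8, 184.8]
orientation: [[-0.164, 0.986, 0.0], [0.986, 0.164, 0.0], [0.0, 0.0, -1.0]]
wrist_force: [0.4, -1.0, -0.5]
grip_width: 59.8
grasp_force: 0.1
t 5.65 ee [577.5  34.8 184.8] cr [ -32.8 -118.5] yaw rel -0.0005 z [ 0.  0. -1.] w 59.82240858327667 F [ 0.4 -1.  -0.5]
yellow [312.7 138.1] 61 [-226.6 -304.3]
```

View pics/p2.png

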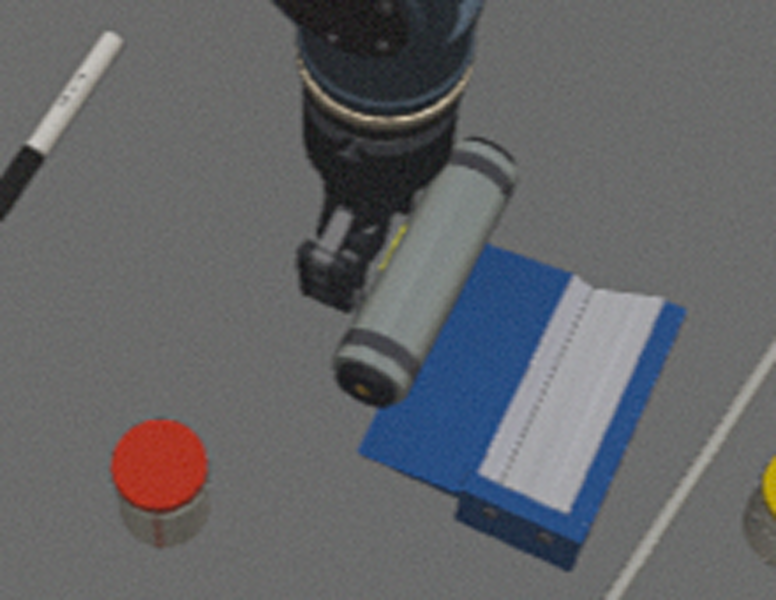

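The p2 picture shows the column parallel to the V and resting at the ramp's foot, with its near end plug at crop (368,385). I'll keep pushing it up the ramp.

```bash
python3 -m jog '[0.6,0,-0.1,0,0,0,6, 0.6,0,-0.1,0,0,0,6, 0.6,0,-0.1,0,0,0,6, 0.6,0,-0.1,0,0,0,6, 0.6,0,-0.1,0,0,0,6]'; python3 -m jog '[0.6,0,-0.1,0,0,0,6, 0.6,0,-0.1,0,0,0,6, 0.6,0,-0.1,0,0,0,6, 0.6,0,-0.1,0,0,0,6, 0.6,0,0,0,0,0,6]'; python3 -m jog '[0.5,0,0,0,0,0,6, 0.5,0,0,0,0,0,6, 0.5,0,0,0,0,0,6, 0.4,0,0,0,0,0,6, 0.2,0,0,0,0,0,6]'; python3 look.py p3
```

```text
time: 6.32
ee_pos: [572.6, 64.3, 189.8]
orientation: [[-0.164, 0.986, 0.0], [0.986, 0.164, 0.0], [0.0, 0.0, -1.0]]
wrist_force: [0.4, -0.9, 0.9]
grip_width: 60.2
grasp_force: 1.0
time: 6.95
ee_pos: [567.7, 93.9, 193.8]
orientation: [[-0.164, 0.986, 0.0], [0.986, 0.164, 0.0], [0.0, 0.0, -1.0]]
wrist_force: [0.2, -3.0, 0.9]
grip_width: 60.2
grasp_force: 1.0
time: 7.58
ee_pos: [564.2, 114.6, 193.7]
orientation: [[-0.165, 0.986, -0.0], [0.986, 0.165, 0.0], [0.0, -0.0, -1.0]]
wrist_force: [0.3, -0.5, -0.1]
grip_width: 60.2
grasp_force: 0.0
t 7.575 ee [564.2 114.6 193.7] cr [-32.8 -37.5] yaw rel -0.0002 z [-0.  0. -1.] w 60.160954132447486 F [ 0.3 -0.5 -0.1]
yellow [312.7 138.1] 61 [-226.6 -304.3]
```

View pics/p3.png

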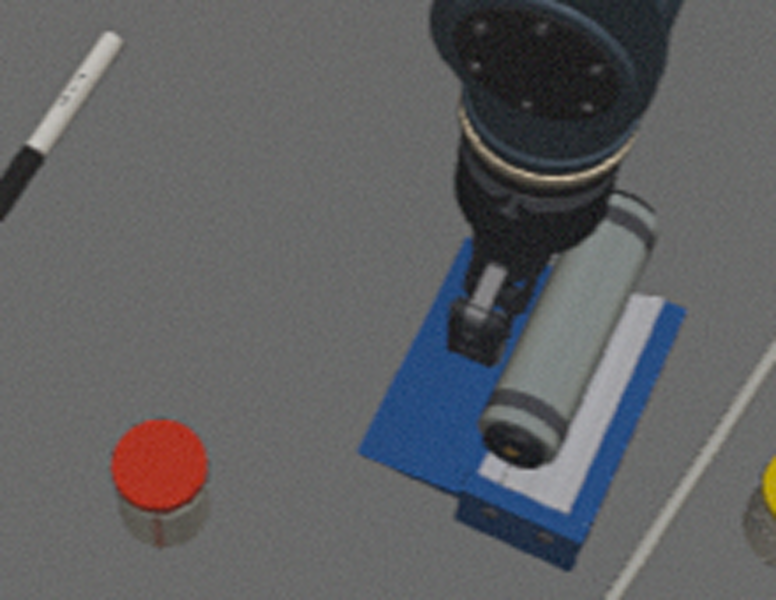

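```bash
python3 -m jog '[-2,0,0,0,0,0,6, 0,0,-4,0,0,0,3, 0,-4,-3,0,0,0,0, 2,-5,0,0,0,0,0, 2,-4.5,0,0,0,0,0]' 20; python3 -m jog '[1.7,0,0,0,0,0,0, 0,0,3.7,0,0,0,0, 0,0,3.7,0,0,0,0, 0,0,0,0,0,0,0]'; python3 look.py p4
python3 - <<'E'
from h import *
g=cam('scene');g2=cam('side')
cv2.imwrite('pics/s4.png',cv2.resize(g2['frame'][190:290,220:380][...,::-1],(800,500),interpolation=cv2.INTER_CUBIC))
print(tocr(onz(g,394.8,307.2,27)))
E
```

```text
time: 8.25
ee_pos: [426.5, 110.8, 264.0]
orientation: [[-0.163, 0.987, 0.001], [0.987, 0.163, 0.0], [0.0, 0.001, -1.0]]
wrist_force: [0.8, 1.6, 0.8]
grip_width: 0.3
grasp_force: 0.0
time: 8.75
ee_pos: [424.0, 127.5, 188.2]
orientation: [[-0.164, 0.987, -0.004], [0.987, 0.164, -0.001], [-0.001, -0.005, -1.0]]
wrist_force: [-0.1, 0.2, 0.2]
grip_width: 0.2
grasp_force: 0.0
t 8.75 ee [424.  127.5 188.2] cr [-168.9   -1.7] yaw rel -0.0012 z [-0.004 -0.001 -1.   ] w 0.21988262894083255 F [-0.1  0.2  0.2]
yellow [312.6 138.1] 60 [-226.4 -304.5]
[45.17852324 -0.44480982]
```

View pics/p4.png

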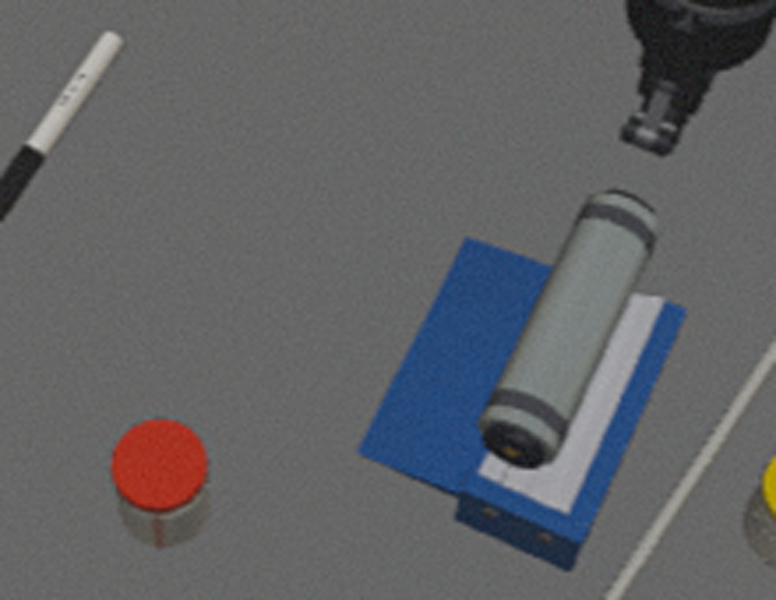

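The column lies in the V with its far end at x ≈ 45 mm, about 27 mm short of the stop. The finger is behind the free end at (654,150), lined up with it. Next I push the end.

```bash
python3 -m jog '[0.1,1.4,0,0,0,0,0, 0,1,0,0,0,0,0, 0,0.7,0,0,0,0,0, 0,0.5,0,0,0,0,0, 0,0.5,0,0,0,0,0]';python3 -m jog '[0,0.5,0,0,0,0,0, 0,0.5,0,0,0,0,0, 0,0.4,0,0,0,0,0, 0,0.3,0,0,0,0,0, 0,0.2,0,0,0,0,0]'; python3 -c "
from h import *
st()"
```

```text
time: 9.52
ee_pos: [465.3, 136.3, 189.6]
orientation: [[-0.164, 0.986, -0.001], [0.986, 0.164, -0.0], [0.0, -0.001, -1.0]]
wrist_force: [-3.1, -0.9, 2.0]
grip_width: -0.1
grasp_force: 1.7
time: 10.15
ee_pos: [484.2, 139.4, 189.7]
orientation: [[-0.164, 0.986, -0.0], [0.986, 0.164, 0.0], [0.0, -0.0, -1.0]]
wrist_force: [-1.5, -0.2, -1.1]
grip_width: 0.1
grasp_force: 0.7
t 10.15 ee [484.2 139.4 189.7] cr [-1.075e+02  1.000e-01] yaw rel -0.0006 z [-0.  0. -1.] w 0.05364798359737971 F [-1.5 -0.2 -1.1]
```

```bash
for i in 1 2; do :; done; python3 -m jog '[0,0.15,0,0,0,0,0, 0,0.15,0,0,0,0,0]'; python3 -m jog '[0,0.1,0,0,0,0,0, 0,0.1,0,0,0,0,0]'; python3 -c "
from h import *
st()"
```

```text
time: 10.4
ee_pos: [487.0, 139.9, 189.7]
orientation: [[-0.164, 0.986, -0.0], [0.986, 0.164, 0.0], [0.0, -0.0, -1.0]]
wrist_force: [-2.0, 0.5, -0.9]
grip_width: -0.1
grasp_force: 0.7
time: 10.65
ee_pos: [488.9, 140.2, 189.7]
orientation: [[-0.164, 0.986, -0.0], [0.986, 0.164, 0.0], [0.0, -0.0, -1.0]]
wrist_force: [-3.8, -0.3, 0.8]
grip_width: -0.0
grasp_force: 2.2
t 10.65 ee [488.9 140.2 189.7] cr [-1.028e+02  1.000e-01] yaw rel -0.0005 z [-0.  0. -1.] w -0.0013425010372139256 F [-3.8 -0.3  0.8]
```

```bash
python3 -m jog '[0,0.1,0,0,0,0,0, 0,0.1,0,0,0,0,0]'; python3 -m jog '[0,0.1,0,0,0,0,0, 0,0,0,0,0,0,0]';python3 -m jog '[0,0.1,0,0,0,0,0, 0,0,0,0,0,0,0]'; python3 look.py p5
```

```text
time: 10.9
ee_pos: [489.4, 140.3, 189.6]
orientation: [[-0.164, 0.986, -0.004], [0.986, 0.164, -0.0], [0.0, -0.004, -1.0]]
wrist_force: [-11.9, -1.1, 7.0]
grip_width: -0.2
grasp_force: 5.9
time: 11.15
ee_pos: [489.7, 140.3, 189.4]
orientation: [[-0.164, 0.986, -0.005], [0.986, 0.164, -0.001], [0.0, -0.005, -1.0]]
wrist_force: [-12.5, -1.5, 8.6]
grip_width: -0.2
grasp_force: 6.4
time: 11.4
ee_pos: [490.0, 140.3, 189.3]
orientation: [[-0.165, 0.986, -0.007], [0.986, 0.165, -0.001], [0.0, -0.007, -1.0]]
wrist_force: [-16.2, -1.3, 10.2]
grip_width: 0.0
grasp_force: 8.1
t 11.4 ee [490.  140.3 189.3] cr [-1.016e+02  1.000e-01] yaw rel -0.0002 z [-0.007 -0.001 -1.   ] w 0.010542269651340362 F [-16.2  -1.3  10.2]
yellow [312.6 138.1] 61 [-226.4 -304.5]
```

View pics/p5.png

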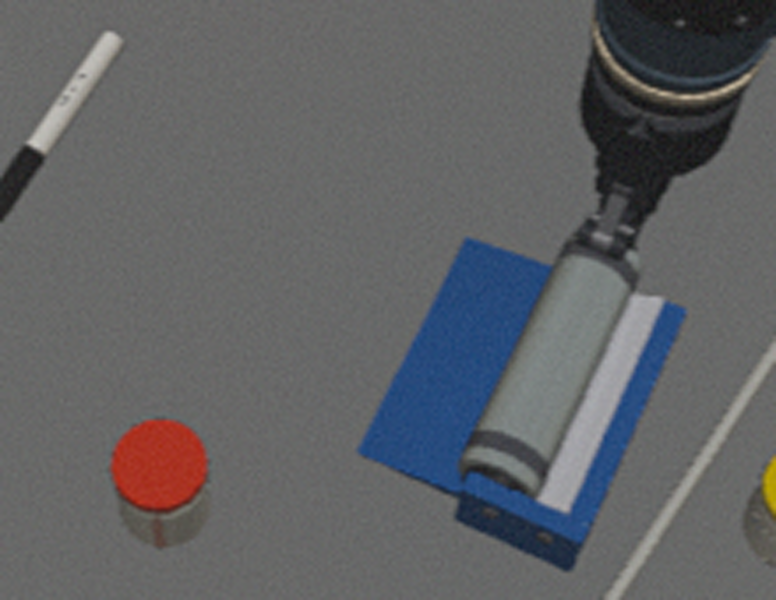

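The p5 picture shows the column's far plug against the stop at (500,485), and the contact force has risen to 16 N. I'll back straight off and check.

```bash
python3 -m jog '[0,-0.2,0,0,0,0,0, 0,-0.5,0,0,0,0,0, 0,-2,0,0,0,0,0, 0,-3,0,0,0,0,0, 0,-1,-4,0,0,0,0]'; python3 -m jog '[0,0,-5,0,0,0,0, 0,0,0,0,0,0,0, 0,0,0,0,0,0,0, 0,0,0,0,0,0,0]'; python3 look.py p6
```

```text
time: 12.08
ee_pos: [424.5, 129.3, 228.3]
orientation: [[-0.164, 0.986, -0.005], [0.986, 0.164, -0.001], [-0.001, -0.005, -1.0]]
wrist_force: [0.9, 0.0, 0.3]
grip_width: -0.1
grasp_force: 0.0
time: 12.58
ee_pos: [426.6, 129.8, 278.8]
orientation: [[-0.164, 0.986, -0.001], [0.986, 0.164, -0.0], [-0.0, -0.001, -1.0]]
wrist_force: [-0.3, -0.1, -0.1]
grip_width: -0.1
grasp_force: 0.0
t 12.575 ee [426.6 129.8 278.8] cr [-1.66e+02  1.00e-01] yaw rel -0.0005 z [-0.001 -0.    -1.   ] w -0.10280865913686141 F [-0.3 -0.1 -0.1]
yellow [312.7 138.1] 61 [-226.6 -304.3]
```

View pics/p6.png

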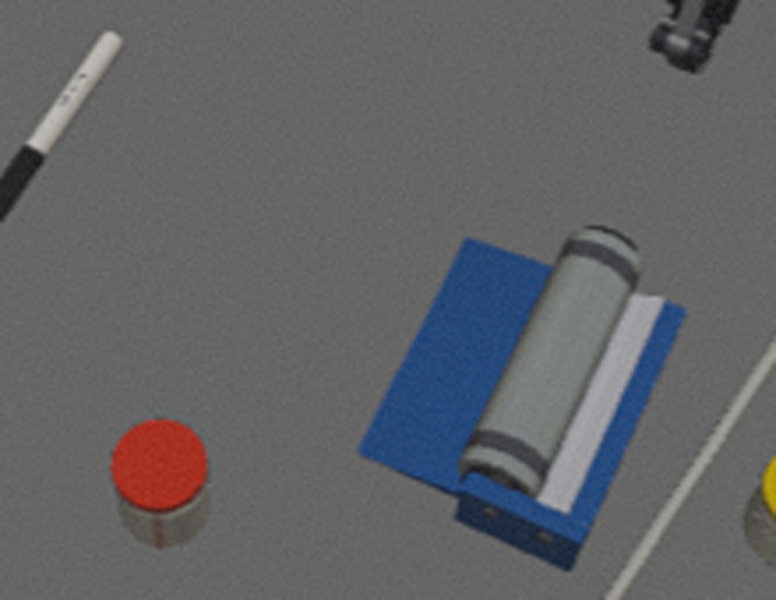

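The column stayed home at (500,485) after the finger backed off. The robot is clear, and the pots and marker in view have not moved.

```bash
python3 -c "
from station import r
print(r.close_job())"
```

```text
the job is handed in; nothing more can be done
None
```

The steel column was rolled up the ramp into the V and pushed along it until it sat against the end stop; the job was handed in at about 12.6 s with the robot clear and no bystander touched.

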